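# Static friction test: draw the dynamometer to its 3 N mark and hold

### The arm

A 6-joint arm with a two-finger parallel gripper is mounted at the origin on the work surface. World frame = base frame: x ahead of the robot, y to its left, z up, the work surface at z = 0. Lengths are in m, angles in rad, forces in N, time in s.
With the tool pointing down it reaches from about 0.375 to 0.9 m from the base axis. Payload 3.1 kg.
Tool frame: the origin (TCP) lies between the finger pads; the fingertips stand 17 mm ahead of it and the grasp point (between the pads) lies 2 mm behind it; z points along the fingers, y is the line along which they close (so a half turn about z gives the same grasp; the last joint's range is limited). The gripper opens to 85 mm and grips with 20 to 120 N. Pads are 22 mm wide; open, the fingers measure 114 mm over their backs; the gripper's body (76 mm by 85 mm) begins 54 mm behind the grasp point. The pads swing forward as they close: fully open they stand 13 mm farther back than shut.
Start: joints at [-1.292, 0.527, 1.433, -0, 1.181, -0.178], TCP at [0.276, -0.561, 0.248] pointing down, gripper open.
Joint ranges: [-3.08, 3.08], [-0.75, 2.2], [0.22, 2.44], [-1.43, 4.57], [0, 2.65], [-2.85, 2.85]. Speed limits (rad/s): [2.79, 2.79, 3.14, 3.14, 3.14, 3.14].

### API

Orientations are given as a unit quaternion [x, y, z, w].
In Python, from station import sense, vision, order gives the robot as it stands.
- The arm moves only by the shell command python3 -m crank 'ROWS' [OPENING] [FORCE]. ROWS is JSON, a list of rows, each an object with "dp": the shift along the world's x, y, z in units of 30 mm (1.0 is 30 mm), a list of three; "angular": the turn, a rotation vector about the world's x, y, z in degrees, a list of three. In form: [{"dp": [dx, dy, dz], "angular": [ax, ay, az]}, ...]. A call has 1 to 20 rows; each row shifts and turns the commanded pose from where the row before left it; what a row does not reach is not made up. A row lasts 1/10 s, in which the tool goes at most 50 mm and 8.59 degrees, less where a joint would pass 70% of its speed; a pose out of reach is approached as far as the arm can. A call is refused whole if a number of a shift passes 1 or a number of a turn 8.59, either way. A call with a gripper value outside its range is refused whole. OPENING is the closure, from 0 (fully open) to 1 (shut), set as the call begins (- or left out, the last holds). The fingers move at their own pace and stop on an object; FORCE is the grip in N (left out, the last holds). Time passes only in rows, so rows that do not move let the fingers close. It gives the time, the measured TCP pose, the force, the opening and the grip force at its end, in the units of the state.
- sense(): the state, without advancing time (a new reading comes with each control period).
- vision.snapshot(name): name is "side" or "top"; returns a dict with "image" (480x640x3 uint8, blue, green, red), "range_z" (480x640 float32, m along the optical axis (not along the pixel's ray), 0 where there is no reading), "mtx" (3x3 intrinsics, pixels), "pose" (4x4, takes a point from camera to world coordinates). Camera axes: x right, y down, z forward; pixel columns grow to the right and rows downward; lengths in m; the calibration is good to about 2 mm. A picture is of the moment at which its call begins.
- order.sign_off(): hands the job in; it is judged then, once.
The state is a dict: "t": time; "q": joint angles; "qd": joint speeds; "tau": joint torques, N m; "tcp_pos": TCP position; "tool_rot": TCP orientation; "force": force on the tool from outside, world axes, zero at the start; "ft_torque": the same for the moment, N m; "finger_gap": opening from 0.0 (shut) to 1.0 (fully open); "gripper_force": force on a finger pad.
Only numpy, scipy, OpenCV 4.12 (cv2) and the standard library are available. Lean on these libraries where they do the work, as an engineer would, in place of code of your own. Each camera call takes 0.05 s, during which the arm holds its last target. There are 200 camera calls.

### The job

Show that the loaded friction block stays put under 3 N: take the thick dynamometer by its sleeve, drop its eye over the upright pin at the front of the block, then draw it away level and straight in line with the block until the broad black ring on its rod has just come out of the sleeve, and finish while holding it there, steady and clear of the bench. Do not drag the block, do not run the rod out to its stop, and leave the other things where they are.

Things in the scene. Friction and masses are not known exactly. Their poses are not given: they have to be found in the camera images.
- sleeve (a point): Thick dynamometer, loose (about 110 g): aluminium sleeve 21 mm across, 150 mm long, a black 24 mm square collar, 14 mm wide, at each end, small loop behind (99 mm back). Point: middle of the sleeve, on its axis (12 mm above the bench when lying); bare metal to grip for 65 mm either way. x: along the sleeve towards the eye, z up. The mouth the rod comes out of is 79 mm ahead.
- eye (a point): Centre of the draw eye at the end of the thick dynamometer's sprung rod: a flat ring of 4 mm wire, 20 mm inside, 28 mm outside, level when the dynamometer lies or is held level; on the sleeve's axis, 104 mm ahead of sleeve when the rod is home.
- rod (a joint): How far the 12 mm white rod is out of the sleeve, m: 0 home, 0.062 its stop. The inner spring draws it home: 0.5 N at 0, plus 60 N per m. Narrow black rings on the rod mark 1, 2 and 4 N; the broad black ring (5 mm wide) is the 3 N mark, just wholly out of the mouth at 0.042. The eye goes with the rod.
- pin (a point): Middle of the top of the steel draw pin on an angle bracket at the friction block's front: upright, 6 mm across, 39 mm tall, top 72 mm above the bench; the ledge at its foot is 33 mm above the bench. It stands 31 mm in front of the block's face. x runs level from the pin to the block, along its length: the straight pull is along -x. z up.
- block: The loaded friction block, loose on the bench: wood 130 x 70 x 45 mm, two 60 mm brass masses on top (94 mm tall in all, about 1.5 kg). Bench friction holds it against more than 5 N. Origin: middle of its underside; x along its length, away from the pin; z up.
- slim (a point): Slim dynamometer, a bystander, not used here: same look but the sleeve is 13 mm in diameter, with 16 mm collars, 170 mm long. Point: the middle of its sleeve, 8 mm above the bench.
- barebl_c (a point): A bystander: spare bare wooden friction block, 110 x 60 x 40 mm, with a small screw hook. Point: on its middle, 20 mm above the bench.
- meter_c (a point): A bystander: hand-held multimeter, 175 x 85 x 45 mm. Point: on its middle, 18 mm above the bench.
- coil_c (a point): A bystander: copper coil on a black square-ended bobbin, 70 x 66 x 74 mm. Point: on its middle, 33 mm above the bench.
- masses_c (a point): A bystander: brass slotted masses on a hanger, 52 mm across, 104 mm tall. Point: on its middle, 20 mm above the bench.
- beaker_c (a point): A bystander: glass beaker, 70 mm across, 90 mm tall. Point: on its middle, 45 mm above the bench.
- plugbox_c (a point): A bystander: white plug-in component box, 50 x 50 x 28 mm. Point: on its middle, 13 mm above the bench.
Things that resemble listed ones, but are neither listed nor needed, are in the scene too. Leave any red look-alike of the block alone.

How it is judged:
On the way, in this order (a step that is already met when the one before it is completed fails the run):
1. the dynamometer's eye is over the block's pin, with the rod still nearly home (horizontal distance between eye and pin below 0.0105 m and z of eye in the frame of pin between -0.04 and -0.003 m and value of joint rod below 0.02 m), for 0.2 s.
2. the dynamometer, held level, is drawn out until the broad ring has just come out (horizontal distance between eye and pin below 0.0105 m and z of eye in the frame of pin between -0.04 and -0.003 m and value of joint rod between 0.037 and 0.047 m and contact force between dyn and the fingers above 2 N and height (world z) of sleeve above 0.03 m and angle between sleeve's own x axis and vertical between 1.37 and 1.77 rad and angle between the x axis of sleeve and the x axis of pin, either way round below 0.26 rad), for 0.2 s.
At the end, for the whole second after the job is handed in: Eye round the pin (within 10.5 mm of its axis, below its top); rod still, 37 to 47 mm out; dynamometer in the fingers (2 N or more), axis over 30 mm above the bench, level within 0.2 rad, in line with the block within 0.26 rad, off the bench; pin within 15 mm of its start (all of step 2 and velocity of joint rod between -0.01 and 0.01 m/s and distance of pin from where it was at the start of the episode below 0.015 m and contact force between dyn and table below 0.05 N); the arm keeps its last pose, push and grip.
It fails at once if the friction block is dragged or knocked (pin moved more than 15 mm) (distance of pin from where it was at the start of the episode above 0.015 m).
It fails at once if the rod is run out to its stop (beyond 57 mm) (value of joint rod above 0.057 m).
It fails at once if another thing on the bench is disturbed (moved more than 30 mm) (distance of any of slim, barebl_c, meter_c, coil_c, masses_c, beaker_c, plugbox_c from where it was at the start of the episode above 0.03 m).
It also fails if it takes over 45 s, if anything falls off the work surface, if the arm or the gripper's body presses on something with over 40 N, if the wrist force passes 120 N, or if a joint passes its speed limit or range.

## Working session

There is one attempt and no reset: what is moved stays moved. The work goes in short steps, Python scripts to look and compute and a shell command to move; the robot and the scene stay as the last step left them, time stands still between calls to the robot, and variables do not carry over. Pictures are saved under pics/ and viewed, at most 10 in all, crops included, and the job is handed in when it is done.

```bash
mkdir -p pics; cat > h.py <<'E'
import numpy as np, cv2
from station import sense, vision, order
def cloud(s):
    z=s["range_z"]; K=s["mtx"]; v,u=np.mgrid[0:480,0:640]
    p=np.stack([(u-K[0,2])/K[0,0]*z,(v-K[1,2])/K[1,1]*z,z,np.ones_like(z)],-1)
    w=(p@s["pose"].T)[...,:3]; w[z==0]=np.nan
    return w
E
python3 - <<'E'
from h import *
for n in("top","side"):
    s=vision.snapshot(n); cv2.imwrite(f"pics/{n}0.png",s["image"]); np.savez(f"{n}0.npz",**s); print(n,s["pose"].round(3).tolist(),s["mtx"].tolist())
print(sense())
E
```

```text
top [[-0.019, -0.978, 0.207, 0.215], [-1.0, 0.018, -0.007, 0.233], [0.003, -0.207, -0.978, 1.617], [0.0, 0.0, 0.0, 1.0]] [[538.5428346515032, 0.0, 328.6133480830713], [0.0, 538.5428346515032, 239.84023122037704], [0.0, 0.0, 1.0]]
side [[0.998, -0.054, 0.039, 0.497], [-0.062, -0.534, 0.843, -0.666], [-0.024, -0.844, -0.536, 0.654], [0.0, 0.0, 0.0, 1.0]] [[448.9407011295918, 0.0, 318.10564069924425], [0.0, 448.9407011295918, 236.73859955021402], [0.0, 0.0, 1.0]]
{'t': 0.1, 'q': array([-1.29150269e+00,  5.28416392e-01,  1.43379313e+00, -2.12088314e-05,
        1.18140206e+00, -1.78496765e-01]), 'qd': array([-0.00158381, -0.0027915 , -0.0027199 ,  0.00150618, -0.00034373,
       -0.00118513]), 'tau': array([ 2.33994851e-04, -4.43304133e+01, -1.78586751e+01, -1.81058290e-04,
        3.90091198e-03,  8.86899045e-06]), 'tcp_pos': array([ 0.27607829, -0.56002498,  0.24739887]), 'tool_rot': array([ 9.73916258e-01,  2.26905494e-01, -6.06478366e-05, -1.00768673e-03]), 'force': array([-0.62752079,  0.28994705, -0.90999985]), 'ft_torque': array([-0.0039917 , -0.03654845,  0.0219106 ]), 'gripper_force': 0.0, 'finger_gap': 0.9994852379569737}
```

View pics/top0.png

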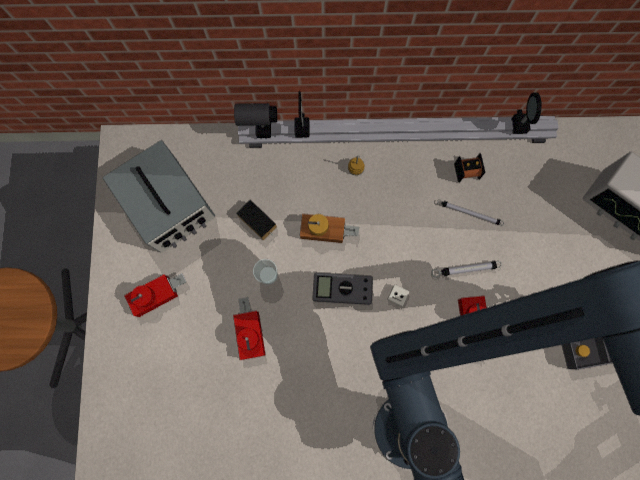

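View pics/side0.png

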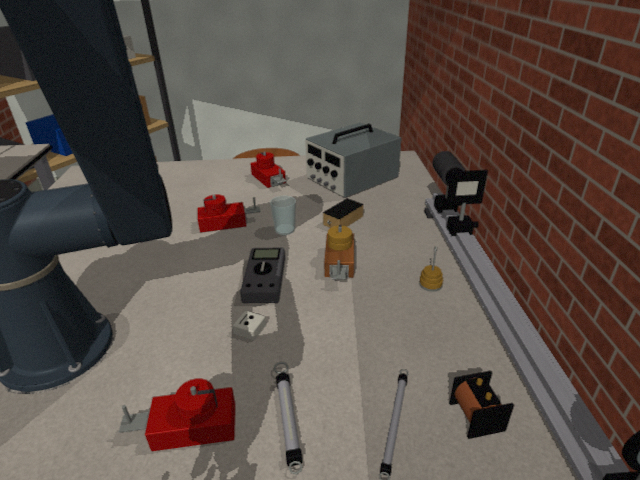

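The top view shows the wooden block at (322,228) with its bracket at its right end (352,231). The thick dynamometer runs from its eye at (437,272) to its tail at (499,265). In the side view the eye is at (281,369), the tail collar at (294,457) and the pin near (338,270). I'll enlarge these next.

```bash
python3 - <<'E'
from h import *
t=dict(np.load("top0.npz"));s=dict(np.load("side0.npz"))
def c(im,u,v,w,h,f): return cv2.resize(im[v:v+h,u:u+w],None,fx=f,fy=f,interpolation=cv2.INTER_CUBIC)
a=np.hstack([c(t["image"],425,250,80,40,5),c(t["image"],295,208,80,40,5)])
b=np.hstack([c(s["image"],250,355,100,100,4)[:,:],c(s["image"],300,215,80,80,5)])
b=np.hstack([b]); 
b=cv2.copyMakeBorder(b,0,0,0,0,cv2.BORDER_CONSTANT)
cv2.imwrite("pics/z.png",np.vstack([a,b[:, :800]]))
# block heights
w=cloud(t)
for r in (231,):
  for u in range(340,364,2): print(u,w[r,u].round(3))
E
```

```text
340 [0.574 0.187 0.047]
342 [0.574 0.181 0.045]
344 [0.574 0.174 0.043]
346 [0.576 0.168 0.037]
348 [0.576 0.162 0.033]
350 [0.575 0.156 0.039]
352 [0.574 0.15  0.041]
354 [0.574 0.144 0.041]
356 [0.574 0.138 0.04 ]
358 [0.575 0.132 0.035]
360 [ 0.583  0.124 -0.   ]
362 [ 0.585  0.117 -0.006]
```

View pics/z.png

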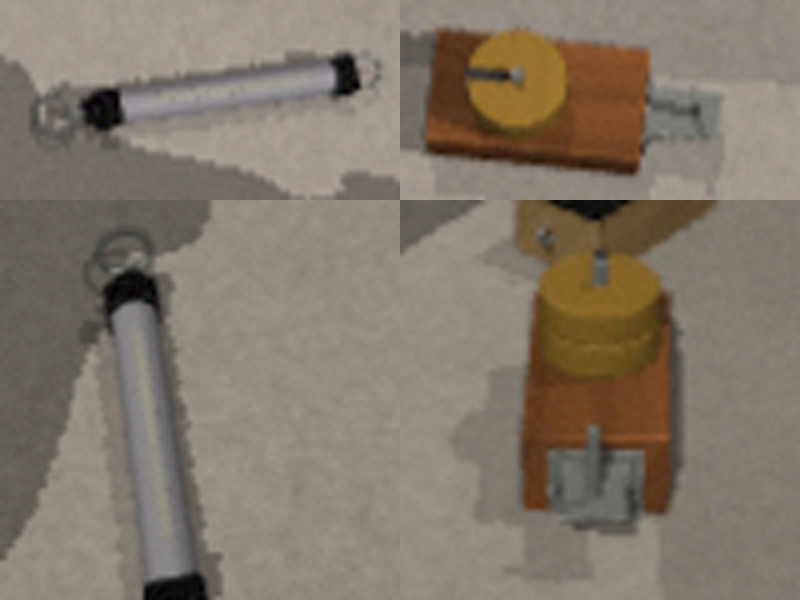

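```bash
cat >> h.py <<'E'
def ray(s,u,v,z):
    K=s["mtx"];d=s["pose"][:3,:3]@np.array([(u-K[0,2])/K[0,0],(v-K[1,2])/K[1,1],1]);o=s["pose"][:3,3]
    return o+d*(z-o[2])/d[2]
E
python3 - <<'E'
from h import *
t=dict(np.load("top0.npz"));s=dict(np.load("side0.npz"))
p=lambda n,x:print(n,x.round(4))
p("pin top side",ray(s,338.4,260.6,.072));p("pin foot side",ray(s,338.8,274.6,.033))
p("pin top top",ray(t,295+300/5,208+108/5,.072));
for u in (285,295,305):p("pin t",ray(t,295+(u)/5,208+105/5,.05))
p("eye side",ray(s,279.5,370,.012));p("eye top",ray(t,436.4,273,.012))
p("fcol side",ray(s,283,377.5,.015));p("fcol top",ray(t,445.4,271.4,.015));p("rcol top",ray(t,494,265,.015))
for n,S,b in(("top",t,(295,200,345,250)),("side",s,(315,215,360,330))):
    w=cloud(S);im=S["image"].astype(int);m=np.zeros((480,640),bool);m[b[1]:b[3],b[0]:b[2]]=1
    m&=(abs(w[...,2]-.045)<.008)&(im[...,2]>im[...,0]+25)
    q=w[m][:,:2].astype(np.float32);c,d,a=cv2.minAreaRect(q*1000);print(n,m.sum(),c,d,a,cv2.boxPoints((c,d,a)).round(0).tolist())
for n,S,b in(("top",t,(425,250,505,290)),("side",s,(260,355,315,475))):
    w=cloud(S);im=S["image"].astype(int);m=np.zeros((480,640),bool);m[b[1]:b[3],b[0]:b[2]]=1
    m&=(w[...,2]>.012)&(w[...,2]<.04)
    q=w[m][:,:2].astype(np.float32)
    vx,vy,x,y=cv2.fitLine(q,cv2.DIST_L1,0,.001,.001).ravel();r=(q-[x,y])@[vx,vy]
    print(n,m.sum(),"dir",vx,vy,np.arctan2(vx,vy),"ends",np.array([x,y])+np.outer([r.min(),r.max()],[vx,vy]),np.median(w[m][:,2]))
E
```

```text
pin top side [0.5785 0.1474 0.072 ]
pin foot side [0.5794 0.1472 0.033 ]
pin top top [0.5713 0.1431 0.072 ]
pin t [0.5784 0.1507 0.05  ]
pin t [0.5783 0.1447 0.05  ]
pin t [0.5782 0.1387 0.05  ]
eye side [ 0.4458 -0.1003  0.012 ]
eye top [ 0.4467 -0.1014  0.012 ]
fcol side [ 0.4524 -0.1205  0.015 ]
fcol top [ 0.4506 -0.1281  0.015 ]
rcol top [ 0.4673 -0.2759  0.015 ]
top 638 (589.295166015625, 240.178955078125) (129.9795379638672, 72.66970825195312) 83.08164978027344 [[545.0, 180.0], [618.0, 171.0], [633.0, 300.0], [561.0, 309.0]]
side 571 (595.7074584960938, 292.90045166015625) (238.28326416015625, 69.24317932128906) 84.0225830078125 [[549.0, 178.0], [618.0, 171.0], [643.0, 408.0], [574.0, 415.0]]
top 457 dir 0.11743263 -0.99308085 3.0238886 ends [[ 0.44355807 -0.06674409]
 [ 0.47098976 -0.29872292]] 0.02175495903208735
side 1338 dir 0.120110765 -0.9927605 3.0211914 ends [[ 0.4466563  -0.08356301]
 [ 0.47236025 -0.296016  ]] 0.021963800093270758
```

```bash
python3 -m crank '[{"dp":[0.44,0.85,0],"angular":[0,0,5]},{"dp":[0.44,0.85,0],"angular":[0,0,5]},{"dp":[0.44,0.85,0],"angular":[0,0,5]},{"dp":[0.44,0.85,0],"angular":[0,0,5]},{"dp":[0.44,0.85,0],"angular":[0,0,5]},{"dp":[0.44,0.85,0],"angular":[0,0,5]},{"dp":[0.44,0.85,0],"angular":[0,0,5]},{"dp":[0.44,0.85,0],"angular":[0,0,5]},{"dp":[0.44,0.85,0],"angular":[0,0,5]},{"dp":[0.44,0.85,0],"angular":[0,0,5]},{"dp":[0.44,0.85,0],"angular":[0,0,5]},{"dp":[0.44,0.85,0],"angular":[0,0,5]},{"dp":[0.44,0.85,0],"angular":[0,0,5]},{"dp":[0.38,0.82,0],"angular":[0,0,5.6]},{"dp":[0,0,-0.9],"angular":[0,0,0]},{"dp":[0,0,-0.9],"angular":[0,0,0]},{"dp":[0,0,-0.9],"angular":[0,0,0]},{"dp":[0,0,-0.9],"angular":[0,0,0]},{"dp":[0,0,-0.9],"angular":[0,0,0]},{"dp":[0,0,0],"angular":[0,0,0]}]' 0.5
python3 - <<'E'
from h import *
from scipy.spatial.transform import Rotation as R
s=sense();print(s["tcp_pos"],R.from_quat(s["tool_rot"]).as_matrix().round(3),s["q"],s["force"])
im=vision.snapshot("side")["image"];cv2.imwrite("pics/s1.png",im)
E
```

```text
t: 2.1
tcp_pos: [0.4571, -0.203, 0.1103]
tool_rot: [0.664, 0.748, -0.0, -0.004]
force: [-0.7, 0.2, 0.3]
finger_gap: 0.497
gripper_force: 0.0
[ 0.457106   -0.2029743   0.11031213] [[-0.119  0.993 -0.007]
 [ 0.993  0.119  0.005]
 [ 0.006 -0.006 -1.   ]] [-6.41662742e-01  5.87590749e-01  1.85693750e+00 -6.71766473e-05
  7.05157306e-01 -7.60801248e-01] [-0.67086463  0.15900125  0.29018252]
```

View pics/s1.png

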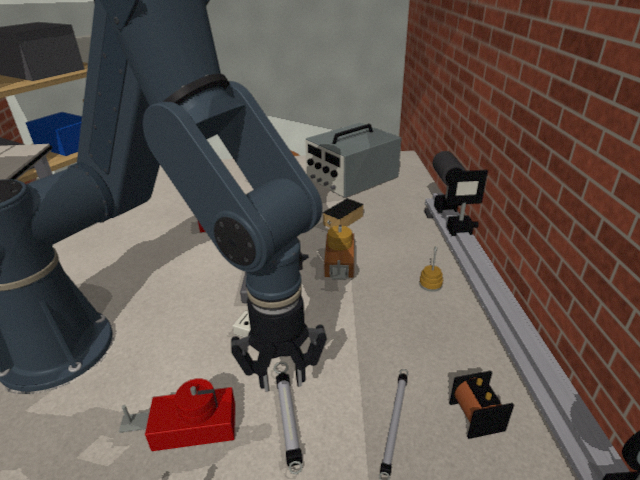

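The gripper is above the dynamometer at about (280,370), with its fingers straddling the sleeve line. I'll go down, close and check.

```bash
python3 -m crank '[{"dp":[0.06,0,-0.7],"angular":[0,0,0]},{"dp":[0,0,-0.7],"angular":[0,0,0]},{"dp":[0,0,-0.7],"angular":[0,0,0]},{"dp":[0,0,-0.5],"angular":[0,0,0]},{"dp":[0,0,-0.37],"angular":[0,0,0]},{"dp":[0,0,0],"angular":[0,0,0]},{"dp":[0,0,0],"angular":[0,0,0]}]' 0.5
python3 -m crank '[{"dp":[0,0,0],"angular":[0,0,0]},{"dp":[0,0,0],"angular":[0,0,0]},{"dp":[0,0,0],"angular":[0,0,0]},{"dp":[0,0,0],"angular":[0,0,0]},{"dp":[0,0,0],"angular":[0,0,0]},{"dp":[0,0,0],"angular":[0,0,0]},{"dp":[0,0,0],"angular":[0,0,0]},{"dp":[0,0,0],"angular":[0,0,0]}]' 1 60
python3 -m crank '[{"dp":[0,0,0.4],"angular":[0,0,0]},{"dp":[0,0,0.6],"angular":[0,0,0]},{"dp":[0,0,0.7],"angular":[0,0,0]},{"dp":[0,0,0.7],"angular":[0,0,0]},{"dp":[0,0,0.6],"angular":[0,0,0]},{"dp":[0,0,0],"angular":[0,0,0]},{"dp":[0,0,0],"angular":[0,0,0]}]'
python3 - <<'E'
from h import *
for n in("top","side"):
    s=vision.snapshot(n); cv2.imwrite(f"pics/{n}2.png",s["image"]); np.savez(f"{n}2.npz",**s)
a,b=cv2.imread("pics/top2.png"),cv2.imread("pics/side2.png")
c=lambda im,u,v:cv2.resize(im[v:v+150,u:u+200],None,fx=3,fy=3)
cv2.imwrite("pics/z2.png",cv2.resize(np.vstack([c(a,360,190),c(b,190,300)]),None,fx=.66,fy=.66))
E
```

```text
t: 2.85
tcp_pos: [0.4616, -0.2049, 0.025]
tool_rot: [0.664, 0.748, 0.0, 0.001]
force: [0.1, 0.7, 0.3]
finger_gap: 0.498
gripper_force: 0.0
t: 3.65
tcp_pos: [0.4616, -0.2048, 0.0254]
tool_rot: [0.664, 0.748, 0.0, 0.001]
force: [-0.9, -0.2, 6.0]
finger_gap: 0.217
gripper_force: 58.5
t: 4.35
tcp_pos: [0.4611, -0.2045, 0.1147]
tool_rot: [0.664, 0.748, 0.0, 0.001]
force: [-0.7, 0.7, -0.9]
finger_gap: 0.217
gripper_force: 58.9
```

View pics/z2.png

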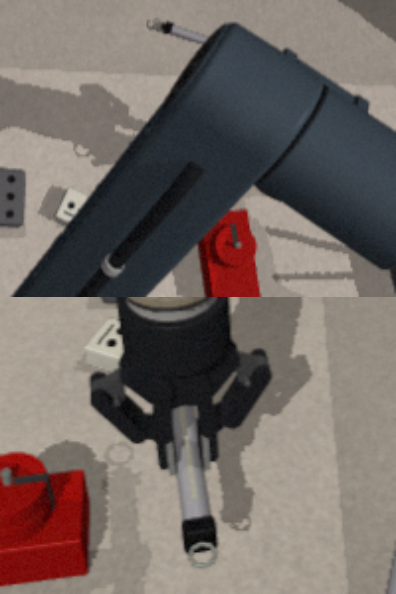

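The sleeve is gripped and lifted. Its rear half and loop can be seen in the side view, but the eye is hidden behind the gripper. I'll measure the tilt and axis from the depth.

```bash
cat > axis.py <<'E'
from h import *
import sys
from scipy.optimize import least_squares
def axis(S,tcp,sgn_dir):
    w=cloud(S); d=np.array(sgn_dir); q=w.reshape(-1,3)
    r=q[:,:2]-tcp[:2]; a=r@d; b=r@[-d[1],d[0]]
    m=(a<-.018)&(a>-.062)&(abs(b)<.03)&(abs(q[:,2]-tcp[2]+.01)<.05)&np.isfinite(q[:,2])
    q=q[m];a=a[m];b=b[m];h=q[:,2]-tcp[2]
    f=lambda p:np.hypot(b-p[0]-p[1]*a,h-p[2]-p[3]*a)-.0105
    o=least_squares(f,[0,0,-.012,0],loss="soft_l1",f_scale=.001)
    return m.sum(),o.x,np.abs(o.fun).mean()
E
python3 - <<'E'
from axis import *
from scipy.spatial.transform import Rotation as R
s=sense();x=R.from_quat(s["tool_rot"]).as_matrix()[:,0];print(x)
n,p,e=axis(dict(np.load("side2.npz")),s["tcp_pos"],x[:2]/np.hypot(*x[:2]));print(n,p,e)
# rear loop
S=dict(np.load("side2.npz"));u=190+202/2*1;print(S["pose"].shape)
E
```

```text
[-0.1188618   0.99291023  0.00107573]
349 [-0.00095018  0.01019887 -0.01282445 -0.02149586] 0.0006739114309110931
(4, 4)
```

```bash
python3 -m crank '[{"dp":[0.29,0.68,0],"angular":[0,0,-1.2]},{"dp":[0.29,0.68,0],"angular":[0,0,-1.2]},{"dp":[0.29,0.68,0],"angular":[0,0,-1.2]},{"dp":[0.29,0.68,0],"angular":[0,0,-1.2]},{"dp":[0.29,0.68,0],"angular":[0,0,-1.2]},{"dp":[0.29,0.68,0],"angular":[0,0,-1.2]},{"dp":[0.29,0.68,0],"angular":[0,0,-1.2]},{"dp":[0.29,0.68,0],"angular":[0,0,-1.2]},{"dp":[0.29,0.68,0],"angular":[0,0,-1.2]},{"dp":[0.29,0.68,0],"angular":[0,0,-1.2]},{"dp":[0.29,0.68,0],"angular":[0,0,-1.2]},{"dp":[0.25,0.72,0],"angular":[0,0,-1.2]},{"dp":[0,0,0],"angular":[0,0,0]},{"dp":[0,0,0],"angular":[0,0,0]},{"dp":[0,0,0],"angular":[0,0,0]}]'
python3 - <<'E'
from axis import *
from scipy.spatial.transform import Rotation as R
st=sense();x=R.from_quat(st["tool_rot"]).as_matrix()[:,0];print(st["tcp_pos"],x)
for n in("top","side"):
    s=vision.snapshot(n); cv2.imwrite(f"pics/{n}3.png",s["image"]); np.savez(f"{n}3.npz",**s)
    if n=="side": print(axis(s,st["tcp_pos"],x[:2]/np.hypot(*x[:2])))
a,b=cv2.imread("pics/top3.png"),cv2.imread("pics/side3.png")
cv2.imwrite("pics/z3.png",np.vstack([cv2.resize(a[200:260,300:400],None,fx=5,fy=5),cv2.resize(b[200:300,270:420],None,fx=3.3333,fy=3)]))
E
```

```text
t: 5.95
tcp_pos: [0.5634, 0.0408, 0.1134]
tool_rot: [0.752, 0.659, -0.001, -0.001]
force: [0.9, -0.0, -1.7]
finger_gap: 0.214
gripper_force: 59.0
[0.56342694 0.04084827 0.1134336 ] [ 1.32017016e-01  9.91247384e-01 -3.62197176e-04]
(np.int64(145), array([-0.00174704,  0.00373899, -0.01243145, -0.01824292]), np.float64(0.0006941810346555105))
```

View pics/z3.png

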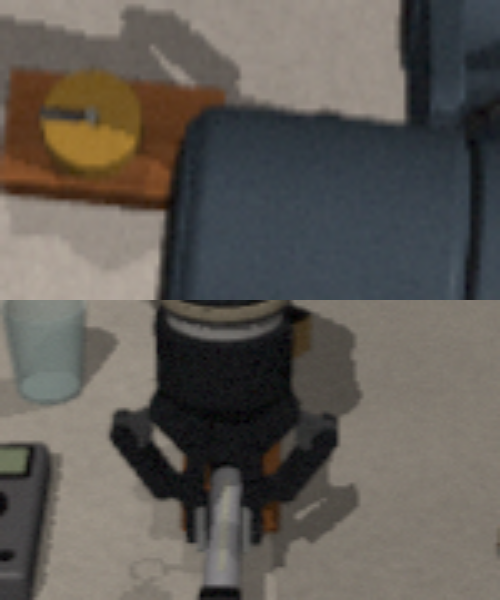

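Both views hide the eye behind the gripper or arm. By measurement it is within about 2 mm of the pin axis, and the hole gives 7 mm of play. I'll lower in stages and watch the force and the sleeve's tilt.

```bash
python3 -m crank '[{"dp":[0,0.04,-0.25],"angular":[0,0,0]},{"dp":[0,0,-0.25],"angular":[0,0,0]},{"dp":[0,0,-0.25],"angular":[0,0,0]},{"dp":[0,0,-0.25],"angular":[0,0,0]},{"dp":[0,0,-0.2],"angular":[0,0,0]},{"dp":[0,0,0],"angular":[0,0,0]}]'
cat > chk.py <<'E'
from axis import *
from scipy.spatial.transform import Rotation as R
st=sense();x=R.from_quat(st["tool_rot"]).as_matrix()[:,0];print(st["tcp_pos"],st["force"],st["ft_torque"])
s=vision.snapshot("side"); n,p,e=axis(s,st["tcp_pos"],x[:2]/np.hypot(*x[:2])); print(n,p.round(4),e.round(5),"eye z",st["tcp_pos"][2]+p[2]+.105*p[3])
E
python3 chk.py
python3 -m crank '[{"dp":[0,0,-0.15],"angular":[0,0,0]},{"dp":[0,0,-0.15],"angular":[0,0,0]},{"dp":[0,0,0],"angular":[0,0,0]}]'; python3 chk.py
```

```text
t: 6.65
tcp_pos: [0.5635, 0.0428, 0.077]
tool_rot: [0.752, 0.659, -0.001, -0.001]
force: [-0.7, 0.7, -1.8]
finger_gap: 0.217
gripper_force: 59.0
[0.56349419 0.0427693  0.07699949] [-0.68798242  0.65251583 -1.79175093] [ 0.04566046  0.04196496 -0.06570046]
140 [-0.0015  0.0024 -0.0123 -0.0079] 0.00073 eye z 0.06389492796297835
t: 7.0
tcp_pos: [0.5639, 0.0427, 0.0687]
tool_rot: [0.752, 0.659, -0.0, -0.0]
force: [-0.1, 0.2, -2.1]
finger_gap: 0.217
gripper_force: 59.0
[0.56389108 0.04274157 0.06872323] [-0.05863101  0.20379637 -2.0958864 ] [-0.01951164  0.01834612 -0.01329787]
138 [-0.0013  0.007  -0.0125 -0.0099] 0.00072 eye z 0.055165388953507276
```

```bash
python3 -m crank '[{"dp":[0,0,-0.1],"angular":[0,0,0]},{"dp":[0,0,0],"angular":[0,0,0]},{"dp":[0,0,0],"angular":[0,0,0]},{"dp":[0,0,0],"angular":[0,0,0]}]'
python3 -m crank '[{"dp":[-0.024,-0.2,0],"angular":[0,0,0]},{"dp":[-0.024,-0.2,0],"angular":[0,0,0]},{"dp":[-0.024,-0.2,0],"angular":[0,0,0]},{"dp":[-0.024,-0.2,0],"angular":[0,0,0]},{"dp":[-0.024,-0.2,0],"angular":[0,0,0]},{"dp":[0,0,0],"angular":[0,0,0]},{"dp":[0,0,0],"angular":[0,0,0]}]'
python3 chk.py; for i in 1 2 3 4 5 6;do python3 -m crank '[{"dp":[0,0,0],"angular":[0,0,0]}]'|grep ^force;done
python3 - <<'E'
from h import *
s=vision.snapshot("top");a=s["image"];b=vision.snapshot("side")["image"]
cv2.imwrite("pics/z4.png",np.vstack([cv2.resize(a[200:260,300:400],None,fx=5,fy=5),cv2.resize(b[200:300,270:420],None,fx=3.3333,fy=3)]))
E
```

```text
t: 7.45
tcp_pos: [0.5643, 0.0427, 0.0663]
tool_rot: [0.752, 0.659, 0.0, 0.0]
force: [-0.0, -1.0, -1.5]
finger_gap: 0.216
gripper_force: 59.0
t: 8.15
tcp_pos: [0.5605, 0.0126, 0.0662]
tool_rot: [0.752, 0.659, -0.0, -0.0]
force: [-0.3, 2.5, -1.6]
finger_gap: 0.216
gripper_force: 58.9
[0.56050086 0.01259868 0.06618983] [-0.26839349  2.50975811 -1.55136844] [ 0.31454268 -0.00554813 -0.00586055]
158 [-0.0009  0.0125 -0.0126 -0.0122] 0.00078 eye z 0.0523265963636596
force: [-0.3, 2.0, -0.7]
force: [-0.5, 1.9, -0.8]
force: [0.2, 1.8, -1.4]
force: [-0.3, 1.2, -0.3]
force: [-1.1, 1.4, -1.0]
force: [-0.6, 1.7, -2.0]
```

View pics/z4.png

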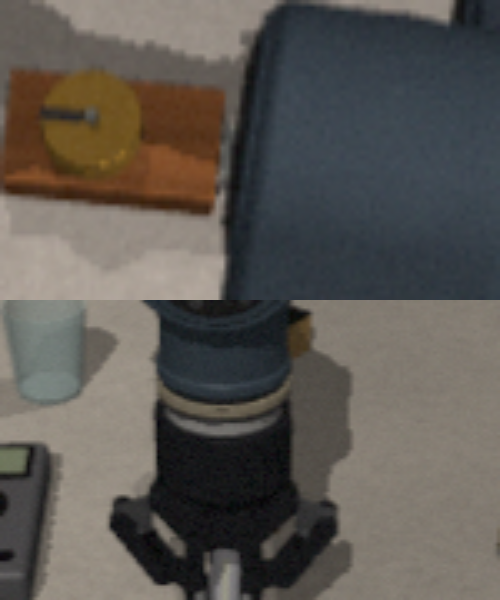

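The pull is about 1.8 N with the block unmoved. Geometry puts the rod at 22 mm, which would be 1.85 N, so the eye is on the pin. It needs about 19 mm more.

```bash
python3 -m crank '[{"dp":[-0.013,-0.11,0],"angular":[0,0,0]},{"dp":[-0.013,-0.11,0],"angular":[0,0,0]},{"dp":[-0.013,-0.11,0],"angular":[0,0,0]},{"dp":[-0.013,-0.11,0],"angular":[0,0,0]},{"dp":[-0.013,-0.11,0],"angular":[0,0,0]},{"dp":[-0.013,-0.08,0],"angular":[0,0,0]},{"dp":[0,0,0],"angular":[0,0,0]},{"dp":[0,0,0],"angular":[0,0,0]},{"dp":[0,0,0],"angular":[0,0,0]}]'
python3 chk.py; for i in 1 2 3 4 5 6 7 8 9 10 11 12;do python3 -m crank '[{"dp":[0,0,0],"angular":[0,0,0]}]'|grep ^force;done
python3 - <<'E'
from h import *
s=vision.snapshot("top");a=s["image"];np.savez("top5.npz",**s)
cv2.imwrite("pics/z5.png",cv2.resize(a[200:260,300:400],None,fx=8,fy=8,interpolation=cv2.INTER_CUBIC))
E
```

```text
t: 9.8
tcp_pos: [0.5583, -0.0061, 0.0662]
tool_rot: [0.752, 0.659, 0.0, -0.0]
force: [0.0, 3.3, -1.6]
finger_gap: 0.213
gripper_force: 58.9
[ 0.55830634 -0.00607933  0.06622256] [ 0.02777553  3.33307275 -1.60529084] [ 0.46169245 -0.00341637  0.04041941]
163 [-0.001   0.0151 -0.0124 -0.002 ] 0.00081 eye z 0.05356336501457724
force: [0.2, 2.5, -0.8]
force: [-0.6, 2.4, -0.6]
force: [-1.2, 2.8, -1.5]
force: [-0.9, 2.8, -0.9]
force: [0.2, 2.6, -1.2]
force: [-0.4, 2.4, -0.4]
force: [-0.1, 2.2, -1.1]
force: [-0.5, 2.7, -1.4]
force: [-0.3, 2.6, -1.7]
force: [-0.2, 2.5, -1.8]
force: [-1.2, 2.7, -1.1]
force: [-1.3, 3.4, -1.2]
```

View pics/z5.png

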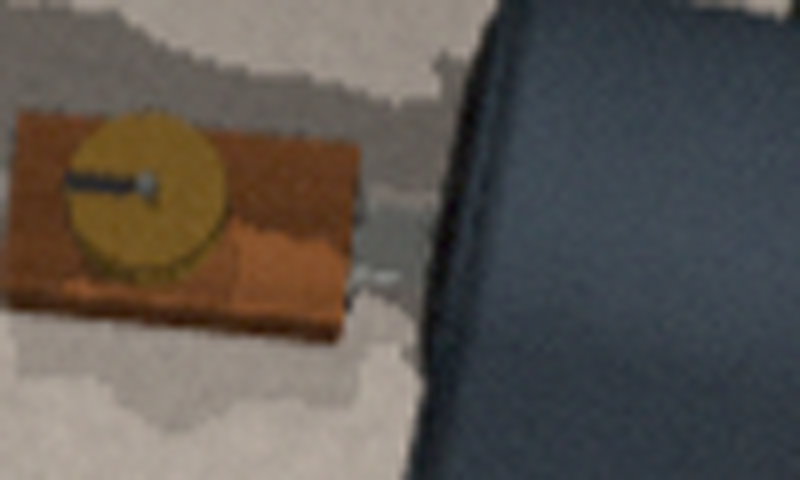

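The block and bracket have not moved: the front face is still at crop x≈360. The wrist still hides the mouth, so I'll average the force and check for slip in the grip.

```bash
cat > avg.py <<'E'
from axis import *
from scipy.spatial.transform import Rotation as R
F=[];T=[]
for i in range(40):
    s=vision.snapshot("side"); st=sense(); F.append(st["force"]);T.append(st["ft_torque"])
F=np.array(F);T=np.array(T);print("F",F.mean(0).round(3),F.std(0).round(2),"T",T.mean(0).round(4),T.std(0).round(3))
np.savez("side5.npz",**s); print(st["tcp_pos"].round(4),st["t"])
E
python3 avg.py
python3 - <<'E'
from h import *
from scipy.spatial.transform import Rotation as R
st=sense()
for f,tcp,az in(("side2.npz",np.array([.4611,-.2045,.1147]),96.83),("side3.npz",np.array([.5634,.0408,.1134]),82.42),("side5.npz",st["tcp_pos"],82.42)):
    S=dict(np.load(f));w=cloud(S);d=np.array([np.cos(np.radians(az)),np.sin(np.radians(az))])
    # project axis points to the image, find bright->dark transition
    K=S["mtx"];P=np.linalg.inv(S["pose"]);g=S["image"].mean(2).astype(np.float32)
    a=np.arange(-.085,-.03,.0005);n=[]
    for off in(-.004,-.002,0,.002,.004):
        X=np.c_[tcp[:2]+np.outer(a,d)+off*np.array([-d[1],d[0]])+[.001,0],np.full(len(a),tcp[2]-.0125+.0105*.9),np.ones(len(a))]@P.T
        u=K[0,0]*X[:,0]/X[:,2]+K[0,2];v=K[1,1]*X[:,1]/X[:,2]+K[1,2]
        n.append(cv2.remap(g,u.astype(np.float32)[None],v.astype(np.float32)[None],cv2.INTER_LINEAR)[0])
    n=np.mean(n,0);k=np.gradient(cv2.GaussianBlur(n[:,None],(1,9),2)[:,0]);i=k.argmax();print(f,"rear collar edge a=",a[i],k[i])
E
```

```text
F [-0.285  2.685 -1.141] [0.5  0.62 0.46] T [0.4565 0.0436 0.0904] [0.031 0.032 0.03 ]
[ 0.5583 -0.0062  0.0662] 13.1
side2.npz rear collar edge a= -0.05849999999999998 15.771179
side3.npz rear collar edge a= -0.05699999999999998 9.248219
side5.npz rear collar edge a= -0.05799999999999998 10.900993
```

The force (2.69 N) gives a rod of about 36.5 mm. With the sleeve sitting 4–5 mm ahead of the TCP, as the collar edge shows, geometry gives 37–38 mm, so the two agree. I'll draw about 4.5 mm more.

```bash
python3 -m crank '[{"dp":[-0.009,-0.075,0],"angular":[0,0,0]},{"dp":[-0.009,-0.075,0],"angular":[0,0,0]},{"dp":[0,0,0],"angular":[0,0,0]},{"dp":[0,0,0],"angular":[0,0,0]},{"dp":[0,0,0],"angular":[0,0,0]}]'
python3 avg.py; python3 chk.py
python3 - <<'E'
from h import *
a=vision.snapshot("top")["image"]
cv2.imwrite("pics/z6.png",np.vstack([cv2.resize(a[200:260,300:400],None,fx=5,fy=5),cv2.resize(np.load("side5.npz")["image"][200:300,250:400],None,fx=3.3333,fy=3)]))
E
```

```text
t: 13.6
tcp_pos: [0.5578, -0.0107, 0.0662]
tool_rot: [0.752, 0.659, 0.0, -0.0]
force: [-0.1, 2.9, -0.6]
finger_gap: 0.216
gripper_force: 58.9
F [-0.123  3.068 -1.002] [0.39 0.47 0.47] T [0.5003 0.0386 0.0795] [0.031 0.031 0.029]
[ 0.5578 -0.0107  0.0662] 15.6
[ 0.55777272 -0.01069514  0.06620489] [ 0.23907776  2.75514127 -1.12778561] [0.47856011 0.02325561 0.1103493 ]
167 [-0.0008  0.0161 -0.0126 -0.0118] 0.00073 eye z 0.052350869529316425
```

View pics/z6.png

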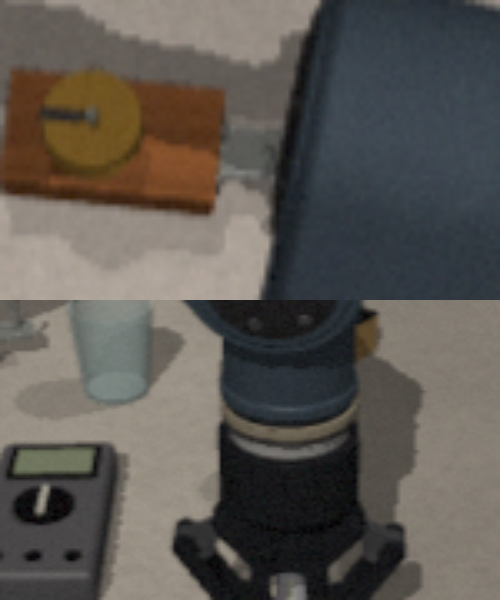

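The block hasn't moved: its front face is still at crop x≈220 in the top view. The mean pull of 3.07 N puts the rod at about 43 mm, and the sleeve is level and in line, so I'm handing in.

```bash
python3 -c "
from station import order
print(order.sign_off())"
```

```text
the job is handed in; nothing more can be done
None
```

I handed the job in with the dynamometer hooked on the pin and held steady, level and in line at about 3.07 N. That puts the rod about 43 mm out, worked out from force and geometry because the wrist hid the ring from both cameras; the block showed no movement, and no verdict came back.

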